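# Start the drying carousel at its control box

## Task

Start the drying carousel for the painted figures from its grey control box: first press down the raised end of the rocker switch so that it tips right over and stays, then press the square key fully in until it stays down, then press the flat round button fully down, keep it down for two seconds and let go. Do not press the mushroom-headed stop button, and do not push over, shift or pick up the wooden figures and the small jar beside the box.

Things in the scene. Friction and masses are not known exactly. Their poses are not given: they have to be found in the camera images.
- console: Grey control box, fixed, 120 (its x) x 340 (its y) x 60 mm high; origin: centre of its underside; x to its far side, z up; yaw within 0.35 rad. On its lid, in a row along its y at -120, -40, 40, 120 mm (x = 0), sit four 72 mm square dark plates (tops 66 mm above the table) with the box's yaw, each with one pale control. Which is in which place differs from run to run.
- rocker_raised (a point): Point on top of the rocker's raised end, 20 mm to the far side (+x of the box) of its hinge; moves with it. Press here, straight down. The rocker is a slab 54 (box x) x 28 (box y) x 10 mm between low grey cheeks 37 mm apart outside, tops 78 mm above the table. At the start its far end is up, this point about 86 mm above the table; tipped over, about 77 mm.
- rocker (a joint): Rocker angle, rad: 0 = off (far end up), 0.44 = fully tipped over (far end down); starts at 0 to 0.06. The hinge runs along the box's y, 74 mm above the table, under the middle of the slab. It moves at about 1.5 to 3 N on its end and stays where it is left.
- key_top (a point): Centre of the top of the square key, 36 x 36 mm, 80 mm above the table when out; z up. A thin 46 mm square collar (top 70 mm above the table) surrounds it.
- key (a joint): How far the square key is pressed in, m: 0 = out, 0.007 = fully in. It starts at 0 to 0.001. It moves straight down at about 4 N and stays where it is left.
- start_top (a point): Centre of the flat top of the plain round button, 36 mm diameter, 80 mm above the table when up; z up. A round 46 mm collar (top 70 mm above the table) surrounds it.
- start (a joint): How far the round button is pressed, m: 0 = up, 0.006 = fully down. A spring returns it; it needs about 2 N to begin and 5.5 N to be fully down.
- stop_top (a point): Centre of the top of the mushroom-headed stop button: a domed head of 50 mm diameter on a thinner stem, 98 mm above the table. Not to be pressed.
- stop (a joint): How far the stop button is pressed, m: 0 = up, 0.006 = fully down; sprung like the round button.
- figure_a: Loose wooden bird figure, upright post 44 mm diameter, 100 mm tall, about 90 g, with a dark crown and a red cheek, standing on the table 120 to 150 mm from the box's centre line on the robot's side; origin at the centre of its underside.
- figure_b: Smaller loose wooden bird figure, 35 mm diameter, 80 mm tall, about 50 g, on the robot's side of the box likewise; origin at the centre of its underside.
- jar: Loose closed jar, 56 mm diameter, 60 mm tall, about 150 g, standing 115 to 140 mm beyond the box's centre line, on its far side; origin at the centre of its underside.
Things that resemble listed ones, but are neither listed nor needed, are in the scene too. Leave any blue or green look-alike of the jar alone. What is shaped like the figure_b but blue or purple is not meant.

How it is judged (in metres and radians):
On the way, in this order (a step that is already met when the one before it is completed fails the run):
1. the rocker is tipped over (past 0.36 of 0.44 rad) (value of joint rocker above 0.36 rad), for 0.1 s.
2. the square key is pressed in (more than 5.5 of 7 mm) (value of joint key above 0.0055 m), for 0.1 s.
3. the round button is held down (more than 4.5 of 6 mm) for over a second (value of joint start above 0.0045 m), for 1.2 s.
At the end, for the whole second after the job is handed in: The rocker is tipped over (past 0.36 rad), the square key is in (more than 5.5 mm), the round button has been held and is up again (within 1.5 mm), the stop button is up, and both figures and the jar stand upright within 12 mm of where they started (value of joint rocker above 0.36 rad and value of joint key above 0.0055 m and value of joint each of start, stop below 0.0015 m and distance of each of figure_a, figure_b, jar from where it was at the start of the episode below 0.012 m and angle between each of figure_a, figure_b, jar's own z axis and vertical below 0.15 rad); the robot touches nothing.
It fails at once if the square key is pressed before the rocker is tipped over (value of joint key above 0.003 m and value of joint rocker below 0.3 rad).
It fails at once if the round button is pressed before the square key is in (value of joint start above 0.003 m and value of joint key below 0.005 m).
It fails at once if the stop button is pressed (value of joint stop above 0.003 m).
It fails at once if a figure or the jar is shifted by more than 15 mm, lifted or tipped (distance of any of figure_a, figure_b, jar from where it was at the start of the episode above 0.015 m or angle between any of figure_a, figure_b, jar's own z axis and vertical above 0.3 rad).
It also fails if it takes over 50 s, if anything falls off the work surface, if the arm or the gripper's body presses on something with over 40 N, if the wrist force passes 120 N, or if a joint passes its speed limit or range.

## Robot

A 6-joint arm with a two-finger parallel gripper is mounted at the origin on the work surface. World frame = base frame: x ahead of the robot, y to its left, z up, the work surface at z = 0. Lengths are in m, angles in degrees, forces in N, time in s.
With the tool pointing down it reaches from about 0.375 to 0.9 m from the base axis. Payload 3.1 kg.
Tool frame: the origin (TCP) lies between the finger pads; the fingertips stand 11 mm ahead of it and the grasp point (between the pads) lies 8 mm behind it; z points along the fingers, y is the line along which they close (so a half turn about z gives the same grasp; the last joint's range is limited). The gripper opens to 87 mm and grips with 3 to 60 N. Pads are 19 mm wide; open, the fingers measure 117 mm over their backs; the gripper's body (75 mm by 190 mm) begins 51 mm behind the grasp point.
Start: joints at [59.731, 30.224, 82.088, -0, 67.689, -10.227], TCP at [0.214, 0.587, 0.204] pointing down, gripper open.
Joint ranges: [-176.69, 176.69], [-43.24, 126.21], [12.49, 139.97], [-82, 262], [0, 151.66], [-163.58, 163.58]. Speed limits (degrees/s): [159.86, 159.86, 180, 180, 180, 180].

## Interface

Orientations are given as a 3x3 rotation matrix whose columns are the frame's x, y, z axes.
In Python, from rig import bot, viewer, workorder, models gives the robot as it stands.
- The arm moves only by the shell command python3 -m jog 'ROWS'. ROWS is JSON, a list of rows, each a list of 7 numbers: the opening, from 0 (shut) to 1 (fully open), then the shift along the tool's x, y, z in m, then the turn, a rotation vector about the tool's x, y, z in degrees. In form: [[claw, x, y, z, ax, ay, az], ...]. A call has 1 to 20 rows; each row is the pose to reach, as a shift and turn from the pose commanded when the call began, along the tool's axes at that moment; what a row does not reach only later rows make up. A row lasts 1/8 s, in which the tool goes at most 62.5 mm and 10.7 degrees, less where a joint would pass 70% of its speed; a pose out of reach is approached as far as the arm can. A call with a gripper value outside its range is refused whole. The fingers move at their own pace and stop on an object; the grip force is fixed at half the most. Time passes only in rows, so rows that repeat a pose let the fingers close. It gives the time, the measured TCP pose, the force, the opening and the grip force at its end, in the units of the state.
- bot.read_state(): the state, without advancing time (a new reading comes with each control period).
- viewer.capture(name): name is "scene" or "side" or "wrist"; returns (picture, depth): 384x512x3 uint8, blue, green, red; 384x512 float32, m along the optical axis (not along the pixel's ray), 0 where there is no reading.
- viewer.camera_info(name): a dict with "fx", "fy", "cx", "cy" (pixels), "dist_coeffs" ([k1, k2, p1, p2, k3] as OpenCV has them; the pictures are not rectified), "world_to_cam" (4x4, takes a point from world to camera coordinates). Camera axes: x right, y down, z forward; pixel columns grow to the right and rows downward; lengths in m; the calibration is good to about 2 mm. A picture is of the moment at which its call begins: read the wrist's pose just before it. camera_info takes no time and is no camera call; for the wrist camera it gives the pose at the moment of the call.
- workorder.hand_in(): hands the job in; it is judged then, once.
Trained networks look in the newest picture that a camera, given by its name, has taken for a name from the list of things; names that differ only in an ending like _2 or _b are one class to them, and where a whole thing is asked for, a point or a joint stands for the part that bears it (a point fixed in the world has none). Each returns a list of dicts, best first, with "p" (0 to 1); they miss things now and then, are a little off and sometimes report something else, mostly with a low value. They report only what shows in the picture. A call takes as long as a camera call. They do not tell look-alikes from the thing itself.
- models.outline_of(camera, thing): "mask" (384x512 bool, what is visible of it).
- models.tip_of(camera, thing): "xyz" ([x, y, z] in m, in world coordinates, good to about 4 mm: a listed point, or the origin of a listed thing).
The state is a dict: "time_s": time; "joint_positions": joint angles; "qvel": joint speeds; "tau": joint torques, N m; "position": TCP position; "tcp_rot": TCP orientation; "force": force on the tool from outside, world axes, zero at the start; "moment": the same for the moment, N m; "opening": opening from 0.0 (shut) to 1.0 (fully open); "grasp_force": force on a finger pad.
Only numpy, scipy, OpenCV 4.12 (cv2) and the standard library are available. Lean on these libraries where they do the work, as an engineer would, in place of code of your own. Each camera call takes 0.05 s, during which the arm holds its last target. There are 200 camera calls.

## Working session

There is one attempt and no reset: what is moved stays moved. The work goes in short steps, Python scripts to look and compute and a shell command to move; the robot and the scene stay as the last step left them, time stands still between calls to the robot, and variables do not carry over. Pictures are saved under pics/ and viewed, at most 10 in all, crops included, and the job is handed in when it is done.

```bash
mkdir -p pics; cat > h.py <<'E'
import numpy as np,cv2
from rig import bot,viewer,workorder,models
np.set_printoptions(precision=4,suppress=True)
def tool(p):
    s=bot.read_state();return np.array(s['tcp_rot']).reshape(3,3).T@(np.array(p)-np.array(s['position']))
E
python3 - <<'E'
from h import *
s=bot.read_state();print(s['time_s'],s['position'],np.array(s['tcp_rot']),s['opening'])
ims=[]
for c in ['scene','side']:
    im,d=viewer.capture(c);ims.append(im)
    for t in ['rocker_raised','key_top','start_top','stop_top','console','figure_a','figure_b','jar']:
        for r in models.tip_of(c,t)[:3]:print(c,t,round(r['p'],2),np.array(r['xyz']))
cv2.imwrite('pics/scene.png',ims[0]);cv2.imwrite('pics/side.png',ims[1])
E
```

```text
0.0 [0.2138 0.5865 0.2031] [[-0.9394  0.3427 -0.0011]
 [ 0.3427  0.9394 -0.0019]
 [ 0.0004 -0.0021 -1.    ]] 0.9981429760460403
scene rocker_raised 0.58 [0.6061 0.0893 0.0868]
scene key_top 0.81 [ 0.5354 -0.0626  0.0794]
scene start_top 0.78 [0.5586 0.0165 0.081 ]
scene stop_top 0.67 [0.6124 0.1666 0.0998]
scene console 0.86 [ 0.5724  0.0518 -0.0017]
scene figure_a 0.95 [ 0.4747  0.1597 -0.0003]
scene figure_a 0.87 [ 0.4037 -0.0066  0.0024]
scene figure_a 0.85 [ 0.3908  0.0708 -0.001 ]
scene figure_b 0.95 [ 0.4747  0.1597 -0.0003]
scene figure_b 0.87 [ 0.4037 -0.0066  0.0024]
scene figure_b 0.85 [ 0.3908  0.0708 -0.001 ]
scene jar 0.96 [ 0.6708 -0.1905  0.001 ]
scene jar 0.77 [ 0.6585 -0.0581  0.0018]
scene jar 0.77 [ 0.7576 -0.1154 -0.0028]
side rocker_raised 0.49 [0.6023 0.0855 0.0853]
side start_top 0.79 [0.5592 0.0167 0.0836]
side stop_top 0.65 [0.6091 0.1676 0.0961]
side console 0.93 [ 0.5733  0.0545 -0.001 ]
side figure_a 0.97 [ 0.3921 -0.0734  0.0044]
side figure_a 0.9 [ 0.4735  0.1534 -0.0011]
side figure_a 0.56 [ 0.4106 -0.0024  0.0028]
side figure_b 0.97 [ 0.3921 -0.0734  0.0044]
side figure_b 0.9 [ 0.4735  0.1534 -0.0011]
side figure_b 0.56 [ 0.4106 -0.0024  0.0028]
side jar 0.94 [ 0.6564 -0.0637  0.0014]
side jar 0.84 [ 0.673  -0.1895 -0.0016]
side jar 0.6 [ 0.757  -0.1115  0.002 ]
```

View pics/scene.png

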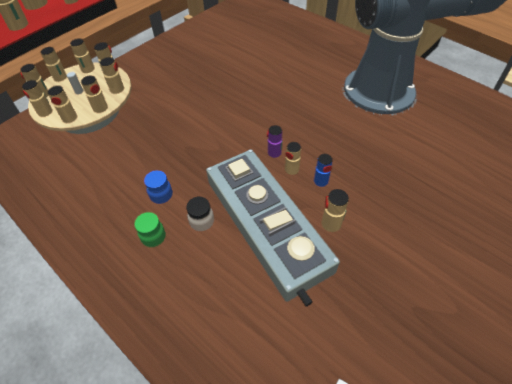

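View pics/side.png

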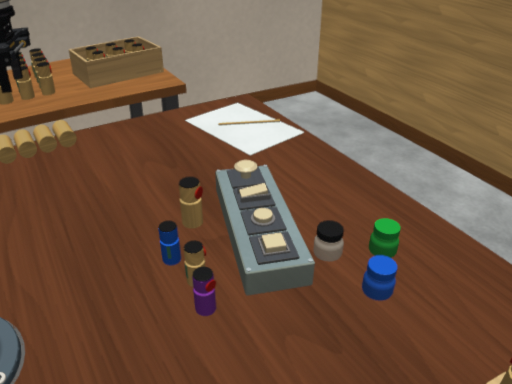

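The scene shows four controls, from low y to high y: key, round button, rocker, stop. In the scene picture these are at about (239,168), (257,193), (277,221) and (301,248). The jar is at (200,213) and the two wooden figures are at (293,158) and (335,210). The box yaw is about -18°. I'll shut the gripper, turn it 88° and hover over the box for a close look.

```bash
python3 -m jog '[[0,-0.518,-0.382,-0.07,0,0,88.2],[0,-0.518,-0.382,-0.07,0,0,88.2],[0,-0.518,-0.382,-0.07,0,0,88.2],[0,-0.518,-0.382,-0.07,0,0,88.2],[0,-0.518,-0.382,-0.07,0,0,88.2],[0,-0.518,-0.382,-0.07,0,0,88.2],[0,-0.518,-0.382,-0.07,0,0,88.2],[0,-0.518,-0.382,-0.07,0,0,88.2],[0,-0.518,-0.382,-0.07,0,0,88.2],[0,-0.518,-0.382,-0.07,0,0,88.2],[0,-0.518,-0.382,-0.07,0,0,88.2],[0,-0.518,-0.382,-0.07,0,0,88.2],[0,-0.518,-0.382,-0.07,0,0,88.2],[0,-0.518,-0.382,-0.07,0,0,88.2],[0,-0.518,-0.382,-0.07,0,0,88.2],[0,-0.518,-0.382,-0.07,0,0,88.2]]'
python3 - <<'E'
from h import *
s=bot.read_state();print(s['time_s'],s['position'],np.array(s['tcp_rot']),s['opening'],s['joint_positions'])
im,d=viewer.capture('wrist');cv2.imwrite('pics/w1.png',im)
ci=viewer.camera_info('wrist');W=np.array(ci['world_to_cam']);K=np.array([[ci['fx'],0,ci['cx']],[0,ci['fy'],ci['cy']],[0,0,1]])
for t in ['rocker_raised','key_top','start_top','stop_top']:
    for r in models.tip_of('wrist',t)[:2]:print(t,round(r['p'],2),np.array(r['xyz']))
    for r in models.outline_of('wrist',t)[:1]:
        v,u=np.nonzero(r['mask']&(d>0));z=d[v,u]
        n=cv2.undistortPoints(np.float32(np.c_[u,v])[:,None],K,np.array(ci['dist_coeffs']))[:,0]
        P=np.c_[n*z[:,None],z,np.ones(len(z))]@np.linalg.inv(W).T
        P=P[:,:3];m=P[:,2]>np.percentile(P[:,2],90)-.03
        print(' mask',round(r['p'],2),len(z),(P[m].min(0)+P[m].max(0))/2,np.median(P,0),np.percentile(P,95,axis=0)[2])
E
```

```text
time_s: 2.9
position: [0.5696, 0.0515, 0.2741]
tcp_rot: [[0.312, 0.95, -0.0], [0.95, -0.312, 0.0], [0.0, -0.0, -1.0]]
force: [-0.7, 0.1, 0.1]
opening: 0.007
grasp_force: 0.0
2.9 [0.5696 0.0515 0.2741] [[ 0.3119  0.9501 -0.    ]
 [ 0.9501 -0.3119  0.    ]
 [ 0.     -0.     -1.    ]] 0.007223484231613294 [-6.0259 21.8317 84.8804  0.0013 73.2885 12.1498]
rocker_raised 0.65 [0.6076 0.0884 0.0891]
rocker_raised 0.62 [ 0.6612 -0.0626 -0.0003]
 mask 0.93 859 [0.5853 0.0935 0.0818] [0.5855 0.0933 0.082 ] 0.08639812672430848
key_top 0.56 [0.6057 0.0864 0.0898]
start_top 0.68 [0.5614 0.0194 0.0802]
 mask 0.58 455 [0.56   0.0165 0.0793] [0.56   0.017  0.0803] 0.08158992346511626
stop_top 0.82 [0.6087 0.1663 0.0991]
 mask 0.77 1460 [0.61   0.1679 0.0942] [0.6099 0.1679 0.0959] 0.09819294946037471
```

View pics/w1.png

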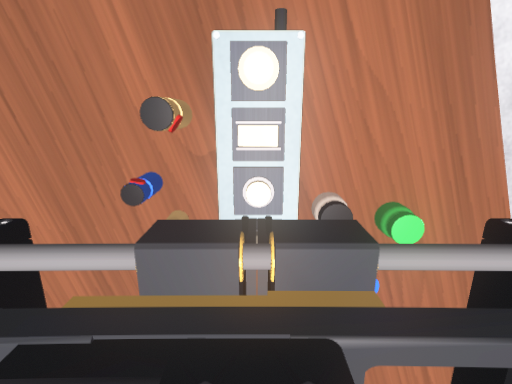

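The wrist view shows the box well aligned with the tool. The stop is at (259,68), the rocker at (258,135) and the round button at (258,192). Next I'll move above the rocker's raised end.

```bash
python3 -m jog '[[0,0.045,0.027,0.0,0,0,0],[0,0.045,0.027,0.05,0,0,0],[0,0.045,0.027,0.10,0,0,0],[0,0.045,0.027,0.145,0,0,0],[0,0.045,0.027,0.145,0,0,0],[0,0.045,0.027,0.145,0,0,0],[0,0.045,0.027,0.145,0,0,0]]'
python3 - <<'E'
from h import *
print(tool([.6093,.0856,.0]))
im,d=viewer.capture('wrist');a=im
b,_=viewer.capture('side');b=cv2.resize(b[140:300,160:330],(512,384*512//512))
cv2.imwrite('pics/w2.png',cv2.resize(np.vstack([a,b]),(400,600)))
E
```

```text
time_s: 4.22
position: [0.6116, 0.0849, 0.1316]
tcp_rot: [[0.313, 0.95, 0.005], [0.95, -0.313, -0.0], [0.001, 0.005, -1.0]]
force: [-0.6, 0.1, 0.1]
opening: 0.004
grasp_force: 0.0
[-0.0002 -0.003   0.1316]
```

View pics/w2.png

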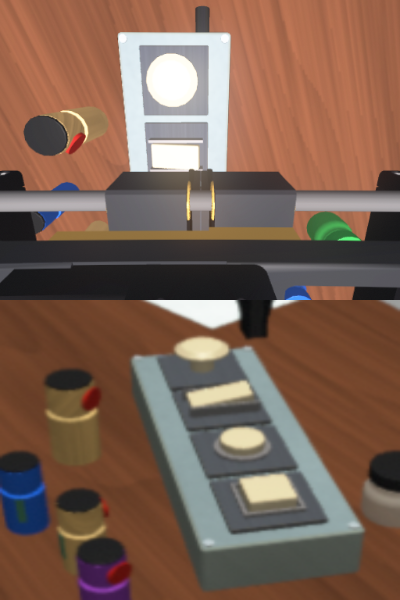

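```bash
python3 -m jog '[[0,0,-0.002,0.020,0,0,0],[0,0,-0.002,0.029,0,0,0],[0,0,-0.002,0.034,0,0,0],[0,0,-0.002,0.037,0,0,0],[0,0,-0.002,0.039,0,0,0],[0,0,-0.002,0.039,0,0,0]]'
```

```text
time_s: 5.08
position: [0.6078, 0.0857, 0.0901]
tcp_rot: [[0.313, 0.95, 0.0], [0.95, -0.313, -0.0], [0.0, 0.0, -1.0]]
force: [-0.9, -0.1, -0.3]
opening: 0.009
grasp_force: 0.0
```

```bash
python3 -m jog '[[0,0,0,0.001,0,0,0],[0,0,0,0.001,0,0,0]]';  python3 -m jog '[[0,0,0,0.001,0,0,0],[0,0,0,0.001,0,0,0]]'; python3 - <<'E'
from h import *
b,_=viewer.capture('side');s,_=viewer.capture('scene')
cv2.imwrite('pics/w3.png',np.hstack([cv2.resize(b[130:290,180:340],(400,400)),cv2.resize(s[150:310,200:360],(400,400))]))
E
```

```text
time_s: 5.32
position: [0.6078, 0.0857, 0.0891]
tcp_rot: [[0.313, 0.95, 0.0], [0.95, -0.313, -0.0], [0.0, 0.0, -1.0]]
force: [0.2, 0.1, 0.4]
opening: 0.006
grasp_force: 0.0
time_s: 5.58
position: [0.6076, 0.0857, 0.088]
tcp_rot: [[0.313, 0.95, -0.0], [0.95, -0.313, 0.0], [-0.0, -0.0, -1.0]]
force: [-0.2, -0.5, 0.6]
opening: 0.006
grasp_force: 0.0
```

View pics/w3.png

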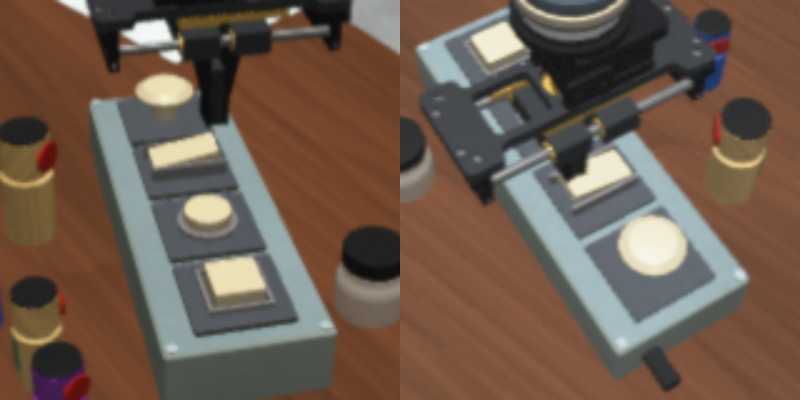

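The rocker still looks raised in both crops, and the finger ends above or behind it (side crop (215,120)). I'll measure the fingertip by depth and projection.

```bash
python3 - <<'E'
from h import *
s=bot.read_state();p=np.array(s['position']);R=np.array(s['tcp_rot'])
rc=np.array([.5855,.0934,0]);
for c in ['side','scene']:
    im,d=viewer.capture(c);ci=viewer.camera_info(c);W=np.array(ci['world_to_cam']);K=np.array([[ci['fx'],0,ci['cx']],[0,ci['fy'],ci['cy']],[0,0,1]]);D=np.array(ci['dist_coeffs'])
    pts=np.array([p+R@[0,0,.011],p+R@[0,0,-.06],rc+[0.019,-.0062,.086],rc+[-.019,.0062,.078]])
    uv=cv2.projectPoints(pts,cv2.Rodrigues(W[:3,:3])[0],W[:3,3],K,D)[0][:,0];print(c,uv)
    v,u=np.mgrid[:384,:512];u=u.ravel();v=v.ravel();z=d.ravel()
    n=cv2.undistortPoints(np.float32(np.c_[u,v])[:,None],K,D)[:,0]
    P=(np.c_[n*z[:,None],z,np.ones(len(z))]@np.linalg.inv(W).T)[:,:3]
    q=P-p;L=q@R  # tool coords
    dark=im.reshape(-1,3).max(1)<60
    m=(z>0)&(abs(L[:,0])<.03)&(abs(L[:,1])<.03)&(L[:,2]<.03)&(L[:,2]>-.05)&dark
    print('dark pts in tool frame',m.sum(),L[m].min(0),L[m].max(0),np.median(L[m],0))
    # rocker surface: box frame height
    X=np.array([.95,-.312,0]);Y=np.array([.312,.95,0]);b=P-rc;bx=b@X;by=b@Y
    for x in range(-24,28,6):
        k=(z>0)&(abs(bx-x/1000)<.003)&(abs(by)<.009)&(P[:,2]<.12);print(x,k.sum(),np.round(np.median(P[k,2]),4) if k.any() else '',end='; ')
    print()
    cv2.circle(im,tuple(int(i) for i in uv[0]),1,(0,0,255),-1);cv2.circle(im,tuple(int(i) for i in uv[2]),1,(0,255,0),-1)
    cv2.imwrite(f'pics/p_{c}.png',cv2.resize(im[120:300,180:360],(400,400),interpolation=0))
cv2.imwrite('pics/p.png',np.hstack([cv2.imread('pics/p_side.png'),cv2.imread('pics/p_scene.png')]))
E
```

```text
side [[264.3024 190.5133]
 [264.9029 159.4313]
 [262.6046 186.807 ]
 [242.9604 192.4764]]
dark pts in tool frame 145 [-0.0133 -0.0099 -0.0498] [ 0.0076  0.0122 -0.0198] [-0.0087 -0.001  -0.0364]
-24 21 0.0791; -18 14 0.0806; -12 16 0.0812; -6 16 0.0826; 0 15 0.0835; 6 17 0.0847; 12 17 0.086; 18 30 0.0885; 24 22 0.089; 
scene [[266.5523 224.9095]
 [266.7405 204.063 ]
 [268.2545 221.8448]
 [285.4309 215.2417]]
dark pts in tool frame 58 [ 0.0008 -0.0082 -0.0463] [ 0.0139  0.009  -0.0229] [ 0.0116  0.0019 -0.0342]
-24 20 0.0786; -18 21 0.0794; -12 19 0.0806; -6 23 0.0824; 0 22 0.0835; 6 10 0.0847; 12 14 0.0847; 18 11 0.0864; 24 41 0.0796;
```

View pics/p.png

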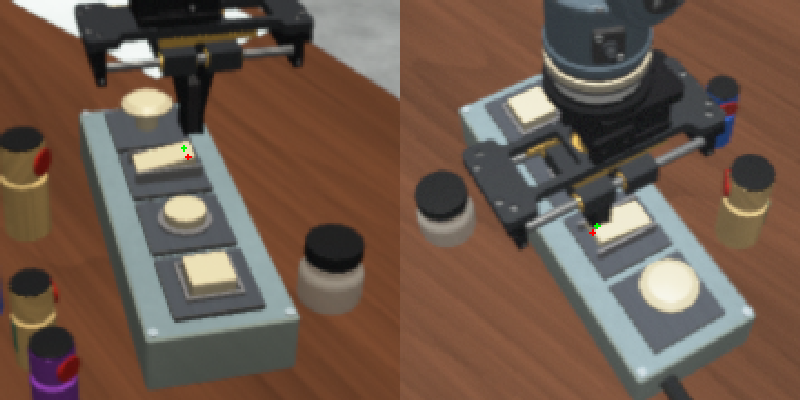

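Depth shows the finger's real end about 25–30 mm behind the stated tip, so it hasn't touched the rocker yet. The rocker surface at +20 mm is still 88 mm high. I'll go down in small steps and watch the force.

```bash
python3 -m jog '[[0,0,0,0.003,0,0,0],[0,0,0,0.006,0,0,0],[0,0,0,0.008,0,0,0],[0,0,0,0.008,0,0,0]]';  python3 -m jog '[[0,0,0,0.002,0,0,0],[0,0,0,0.004,0,0,0],[0,0,0,0.004,0,0,0]]' | grep -E 'pos|force'; python3 -m jog '[[0,0,0,0.002,0,0,0],[0,0,0,0.003,0,0,0],[0,0,0,0.003,0,0,0]]' | grep -E 'pos|force'
```

```text
time_s: 6.28
position: [0.6075, 0.0857, 0.0797]
tcp_rot: [[0.313, 0.95, -0.001], [0.95, -0.313, -0.0], [-0.0, -0.001, -1.0]]
force: [0.1, -0.5, 0.0]
opening: 0.005
grasp_force: 0.0
position: [0.6075, 0.0857, 0.0758]
force: [-0.6, -0.3, -0.5]
grasp_force: 0.0
position: [0.6076, 0.0857, 0.0729]
force: [-0.3, -0.1, 0.4]
grasp_force: 0.0
```

```bash
for i in 1 2 3; do python3 -m jog '[[0,0,0,0.001,0,0,0],[0,0,0,0.002,0,0,0],[0,0,0,0.002,0,0,0]]' | grep -E 'pos|^force'; done
python3 - <<'E'
from h import *
b,_=viewer.capture('side');s,_=viewer.capture('scene')
cv2.imwrite('pics/w4.png',np.hstack([cv2.resize(b[150:250,200:300],(400,400)),cv2.resize(s[180:280,220:320],(400,400))]))
E
```

```text
position: [0.6076, 0.0857, 0.071]
force: [0.5, 0.8, 0.8]
position: [0.6076, 0.0857, 0.069]
force: [0.6, 0.2, 0.1]
position: [0.6083, 0.0855, 0.0673]
force: [1.2, -1.1, 2.4]
```

View pics/w4.png

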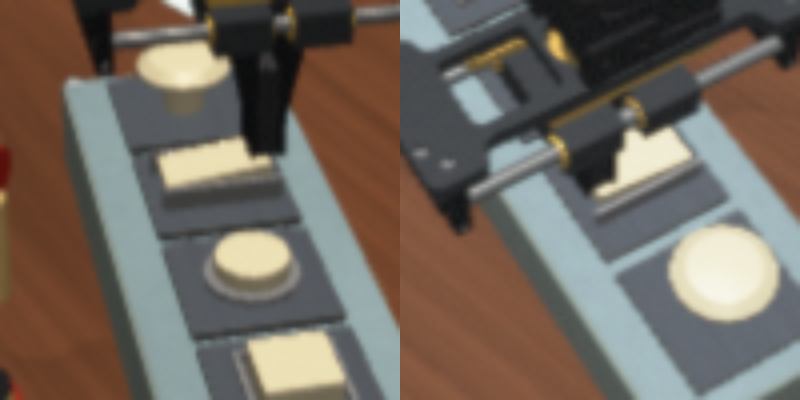

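Contact: 2.4 N at TCP z 0.067, with the finger on the rocker's raised end. So the real tip is about 20 mm above the TCP, and I'll use that offset from here on. I need roughly 9 mm more.

```bash
python3 -m jog '[[0,0,0,0.0015,0,0,0],[0,0,0,0.003,0,0,0],[0,0,0,0.0045,0,0,0],[0,0,0,0.006,0,0,0],[0,0,0,0.006,0,0,0]]' | grep -E 'pos|^force'; for i in 1 2; do python3 -m jog '[[0,0,0,0.001,0,0,0],[0,0,0,0.0015,0,0,0],[0,0,0,0.0015,0,0,0]]' | grep -E 'pos|^force'; done
```

```text
position: [0.6086, 0.0855, 0.0613]
force: [2.4, -1.7, 3.6]
position: [0.6088, 0.0855, 0.06]
force: [4.4, -0.4, 5.0]
position: [0.6088, 0.0855, 0.0598]
force: [2.0, -2.1, 11.4]
```

```bash
python3 -m jog '[[0,0,0,0.001,0,0,0],[0,0,0,0.001,0,0,0],[0,0,0,0.001,0,0,0]]' | grep -E 'pos|^force'; python3 -m jog '[[0,0,0,-0.02,0,0,0],[0,0,0,-0.06,0,0,0],[0,0,0,-0.1,0,0,0],[0,0,0,-0.1,0,0,0],[0,0,0,-0.1,0,0,0],[0,0,0,-0.1,0,0,0]]' | grep -E 'pos|^force'
python3 - <<'E'
from h import *
rc=np.array([.5855,.0934,0])
for c in ['side','scene','wrist']:
    im,d=viewer.capture(c);ci=viewer.camera_info(c);W=np.array(ci['world_to_cam']);K=np.array([[ci['fx'],0,ci['cx']],[0,ci['fy'],ci['cy']],[0,0,1]]);D=np.array(ci['dist_coeffs'])
    v,u=np.mgrid[:384,:512];u=u.ravel();v=v.ravel();z=d.ravel()
    n=cv2.undistortPoints(np.float32(np.c_[u,v])[:,None],K,D)[:,0]
    P=(np.c_[n*z[:,None],z,np.ones(len(z))]@np.linalg.inv(W).T)[:,:3]
    X=np.array([.95,-.312,0]);Y=np.array([.312,.95,0]);b=P-rc;bx=b@X;by=b@Y
    k=(z>0)&(abs(bx)<.022)&(abs(by)<.009)&(P[:,2]<.12)&(P[:,2]>.07)
    if k.sum()>20: print(c,k.sum(),'slope',np.polyfit(bx[k],P[k,2],1))
    # key / start tops: points 75..84 mm
    for nm,y in [('start',-.08),('key',-.16)]:
        k=(z>0)&(abs(bx)<.03)&(abs(by-y)<.03)&(P[:,2]<.09)&(P[:,2]>.075)
        if k.sum()>20:
            ctr=(rc[:2]+X[:2]*(bx[k].min()+bx[k].max())/2+Y[:2]*(by[k].min()+by[k].max())/2)
            print(c,nm,k.sum(),ctr,np.median(P[k],0),np.ptp(bx[k]),np.ptp(by[k]))
E
```

```text
position: [0.6089, 0.0855, 0.0597]
force: [1.6, -2.1, 15.2]
position: [0.6054, 0.0859, 0.1549]
force: [0.1, 0.1, -0.1]
side 100 slope [-0.2146  0.0843]
side start 220 [0.5618 0.0163] [0.5597 0.0131 0.0813] 0.0362538848001113 0.03484783551777193
side key 340 [ 0.5364 -0.0597] [ 0.5345 -0.0626  0.0812] 0.036686394381660145 0.03769696647622797
scene 192 slope [-0.2267  0.0827]
scene start 107 [0.5665 0.0235] [0.568  0.0228 0.0803] 0.026925901873526104 0.02291418177320502
scene key 115 [ 0.5412 -0.0525] [ 0.5422 -0.0504  0.0803] 0.025869105091429968 0.027033571137517143
wrist 885 slope [-0.2223  0.0828]
```

The rocker is tipped: the slope is -0.22 in all three cameras. Now I'll move to above the key.

```bash
python3 -m jog '[[0,-0.06,-0.01,0,0,0,0],[0,-0.12,-0.02,0,0,0,0],[0,-0.161,-0.023,0,0,0,0],[0,-0.161,-0.023,0,0,0,0],[0,-0.161,-0.023,0.04,0,0,0],[0,-0.161,-0.023,0.075,0,0,0],[0,-0.161,-0.023,0.085,0,0,0],[0,-0.161,-0.023,0.085,0,0,0],[0,-0.161,-0.023,0.085,0,0,0]]'; python3 - <<'E'
from h import *
print(tool([.536,-.0605,.06]))
E
```

```text
time_s: 12.02
position: [0.5367, -0.06, 0.0732]
tcp_rot: [[0.313, 0.95, 0.002], [0.95, -0.313, -0.001], [0.0, 0.003, -1.0]]
force: [-0.1, 0.2, 0.0]
opening: 0.008
grasp_force: 0.0
[-0.0007 -0.0005  0.0132]
```

```bash
python3 -m jog '[[0,0,0,0.004,0,0,0],[0,0,0,0.008,0,0,0],[0,0,0,0.012,0,0,0],[0,0,0,0.0145,0,0,0],[0,0,0,0.0145,0,0,0]]' | grep -E 'pos|^force'; for i in 1 2 3; do python3 -m jog '[[0,0,0,0.001,0,0,0],[0,0,0,0.002,0,0,0],[0,0,0,0.002,0,0,0]]' | grep -E 'pos|^force'; done
```

```text
position: [0.5356, -0.0601, 0.0574]
force: [1.2, 0.3, 0.4]
position: [0.5357, -0.0601, 0.0556]
force: [-0.1, -0.1, 3.3]
position: [0.5357, -0.0601, 0.0547]
force: [-1.4, 0.1, 11.7]
position: [0.5357, -0.0602, 0.0544]
force: [-4.4, 0.4, 23.8]
```

```bash
python3 -m jog '[[0,0,0,-0.02,0,0,0],[0,0,0,-0.06,0,0,0],[0,0,0,-0.1,0,0,0],[0,0,0,-0.1,0,0,0],[0,0.08,0,-0.1,0,0,0],[0,0.08,0,-0.1,0,0,0],[0,0.08,0,-0.1,0,0,0],[0,0.08,0,-0.1,0,0,0]]' | grep -E 'pos|^force'
python3 - <<'E'
from h import *
rc=np.array([.5855,.0934,0])
for c in ['side','scene']:
    im,d=viewer.capture(c);ci=viewer.camera_info(c);W=np.array(ci['world_to_cam']);K=np.array([[ci['fx'],0,ci['cx']],[0,ci['fy'],ci['cy']],[0,0,1]]);D=np.array(ci['dist_coeffs'])
    v,u=np.mgrid[:384,:512];u=u.ravel();v=v.ravel();z=d.ravel()
    n=cv2.undistortPoints(np.float32(np.c_[u,v])[:,None],K,D)[:,0]
    P=(np.c_[n*z[:,None],z,np.ones(len(z))]@np.linalg.inv(W).T)[:,:3]
    X=np.array([.95,-.312,0]);Y=np.array([.312,.95,0]);b=P-rc;bx=b@X;by=b@Y
    for nm,y in [('start',-.08),('key',-.16)]:
        k=(z>0)&(abs(bx)<.012)&(abs(by-y)<.012)&(P[:,2]<.09)
        if k.sum()>10: print(c,nm,k.sum(),np.median(P[k,2]))
print(tool([.5605,.016,.06]))
E
```

```text
position: [0.5596, 0.0152, 0.1507]
force: [-0.2, -0.2, 0.3]
side start 93 0.08168173553488639
side key 123 0.07459243356843881
scene start 107 0.08044440776291817
scene key 87 0.07346549433269545
[0.0013 0.0003 0.0911]
```

The key is 7 mm in. Now the round button: descend, press and hold.

```bash
python3 -m jog '[[0,0.001,0,0.05,0,0,0],[0,0.001,0,0.08,0,0,0],[0,0.001,0,0.088,0,0,0],[0,0.001,0,0.092,0,0,0],[0,0.001,0,0.094,0,0,0],[0,0.001,0,0.096,0,0,0],[0,0.001,0,0.0965,0,0,0],[0,0.001,0,0.0965,0,0,0]]' | grep -E 'pos|^force';python3 -m jog '[[0,0,0,0.001,0,0,0],[0,0,0,0.0015,0,0,0],[0,0,0,0.0015,0,0,0]]' | grep -E 'pos|^force'
```

```text
position: [0.561, 0.0165, 0.0559]
force: [-3.1, -1.5, 5.9]
position: [0.561, 0.0165, 0.0558]
force: [-6.4, -2.7, 15.7]
```

Hard stop reached at 15.7 N, so the button is fully down. I'll hold it for more than two seconds, then lift clear.

```bash
python3 -m jog '[[0,0,0,0,0,0,0],[0,0,0,0,0,0,0],[0,0,0,0,0,0,0],[0,0,0,0,0,0,0],[0,0,0,0,0,0,0],[0,0,0,0,0,0,0],[0,0,0,0,0,0,0],[0,0,0,0,0,0,0],[0,0,0,0,0,0,0],[0,0,0,0,0,0,0],[0,0,0,0,0,0,0],[0,0,0,0,0,0,0],[0,0,0,0,0,0,0],[0,0,0,0,0,0,0],[0,0,0,0,0,0,0],[0,0,0,0,0,0,0]]' | grep -E 'time|pos|^force'
python3 -m jog '[[0,0,0,-0.02,0,0,0],[0,0,0,-0.06,0,0,0],[0,0,0,-0.12,0,0,0],[0,0,0,-0.17,0,0,0],[0,0,0,-0.17,0,0,0],[0,0,0,-0.17,0,0,0],[0,0,0,-0.17,0,0,0],[0,0,0,-0.17,0,0,0]]' | grep -E 'time|pos|^force'
python3 - <<'E'
from h import *
b,_=viewer.capture('side');s,_=viewer.capture('scene')
cv2.imwrite('pics/end.png',np.hstack([cv2.resize(b[140:320,150:330],(400,400)),cv2.resize(s[110:310,180:380],(400,400))]))
E
```

```text
time_s: 18.25
position: [0.561, 0.0165, 0.0557]
force: [-5.5, -2.9, 14.5]
time_s: 19.25
position: [0.5601, 0.017, 0.222]
force: [-0.1, 0.4, -0.4]
```

View pics/end.png

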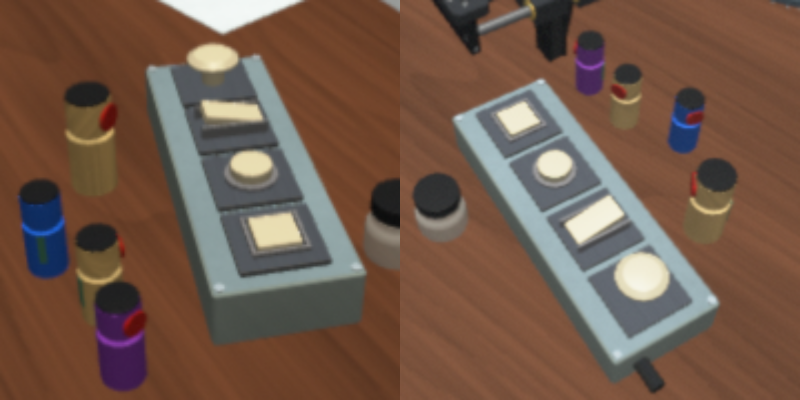

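The rocker is tipped (side crop (232,112)), the key is in (275,230), the round button is back up (250,165), and the figures and jar are upright where they started.

```bash
python3 -c "
from rig import workorder
print(workorder.hand_in())"
```

```text
the job is handed in; nothing more can be done
None
```

I handed the job in: rocker tipped over, key pressed in, round button held about 2 s and released; I never touched the stop button, figures or jar, but the hand-in returned no verdict.

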